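# Open the chip test socket on the graphics card

## Task

On the graphics card that carries the large clamshell test socket with the finned heatsink, press the socket's release tab so that the spring lifts the lid, then push the lid right over until it rests fully open on its stop, ready for the chip to be inspected. Do it lightly with the fingertips: the chip stays in its pocket, the card stays flat where it lies, and the small memory socket stays shut. Nothing on the bench is to be picked up or shoved aside.

Things in the scene. Friction and masses are not known exactly. Their poses are not given: they have to be found in the camera images.
- test_card: The graphics card to work on: black board 130 x 170 x 3 mm lying loose on four 10 mm feet on a 3 mm mat, about 0.85 kg, the large test socket at its middle. Origin: middle of the board, at the feet's soles. x: from the socket's release tab towards its lid hinge; y: along the long side to the display sockets; z up. Board top at z = 13 mm, the parts around the socket at most 11 mm higher.
- gpu_lid (a joint): Angle of the large socket's lid about its hinge (rad): 0 shut and latched. Once the tab is pressed a spring lifts it to about 0.9, where it rests on the spring; pushed up from there it drops back if let go before about 1.37 and falls open by itself beyond that; 1.95 is fully open, lying back on its stop. It moves freely: under 1 N at its edge is enough.
- gpu_latch (a joint): Angle of the release latch (rad): 0 at rest, grows as the tab is pressed down; the lid comes free at about 0.16, end stop at 0.34. Its spring brings it back.
- gpu_tab (a point): Where to press: middle of the ridged outer part of the release tab, on its upper face. Steel tab 28 mm wide (card's y), 28 mm long, sticking out level from the socket's front towards the card's -x; this point is 9 mm from its free end, 62 mm from the card's middle and 35 mm above the bench. It sinks about 3.5 mm (3 N) to free the lid, 7 mm (5 N) to its end stop.
- gpu_lid_edge (a point): Middle of the lid's free front edge, on its underside; it moves with the lid. Lid plate 70 mm wide, 9 mm thick; this point is 74 mm from the hinge axis. Shut, it lies 40 mm from the card's middle on the tab's side and 39.5 mm above the bench; sprung up at 0.9 rad it is about 97 mm above the bench, upright 113 mm. A 34 x 34 x 4.5 mm pad is on the underside, a 42 mm square, 12 mm high finned heatsink on the top.
- gpu_hinge (a point): Middle of the lid's hinge axis, fixed to the card: 34 mm from the card's middle towards its +x, 39.5 mm above the bench. The axis runs along the card's y; the lid opens by swinging up and over towards the card's +x. Socket frame 72 x 72 mm, its top 38 mm above the bench.
- gpu_chip: Graphics chip lying loose in the socket's pocket under the lid: 40 x 40 x 3.5 mm, origin at the middle of its underside, 27 mm above the card's origin. To be left there.
- mem_board: Bystander: smaller loose board 85 x 85 mm, up to 32 mm high, with a small test socket (40 mm square, plain lid, same kind of tab). Origin: middle, at the feet's soles. To be left alone.
- mem_lid (a joint): Angle of the small socket's lid (rad): 0 shut. To stay shut.
- bare_card: Bystander: graphics card 130 x 170 mm without a socket, its parts up to 24 mm high; origin middle, at the feet's soles.
- flux_tin: Bystander: flat round metal tin, 44 mm across, 18 mm high, beside the small board; origin middle of the underside.
- tweezers: Bystander: steel tweezers, 135 mm long, 9 mm high, lying near the robot on the left; origin near the middle, x towards the tips.
- driver: Bystander: screwdriver, 150 mm long, lying near the robot on the right; x towards the blade.
- chip_tray: Bystander: black tray 62 x 95 x 12 mm with chips, at the far edge of the mat; origin middle of the underside.
- solder_spool: Bystander: spool of solder standing on its flange, 54 mm across, 42 mm high, at the far edge of the mat; origin middle of the underside.

How it is judged:
By the outcome, as a careful person would: the job done as asked, in the order asked, and still so for the second after the job is handed in, with the robot touching nothing.
It also fails if it takes over 40 s, if anything falls off the work surface, if the arm or the gripper's body presses on something with over 40 N, if the wrist force passes 120 N, or if a joint passes its speed limit or range.

## Robot

A 6-joint arm with a two-finger parallel gripper is mounted at the origin on the work surface. World frame = base frame: x ahead of the robot, y to its left, z up, the work surface at z = 0. Lengths are in m, angles in rad, forces in N, time in s.
With the tool pointing down it reaches from about 0.325 to 0.875 m from the base axis. Payload 4.4 kg.
Tool frame: the origin (TCP) lies on the centre line of the jaws, within the pads' length; the fingertips stand 17 mm ahead of it and the grasp point (between the pads) lies 2 mm behind it (manip.nose_length is the distance from the TCP to the fingertips, in m); z points along the fingers, y is the line along which they close (so a half turn about z gives the same grasp; the last joint's range is limited). The gripper opens to 85 mm and grips with 20 to 120 N. Pads are 22 mm wide; open, the fingers measure 114 mm over their backs; the gripper's body (76 mm by 85 mm) begins 54 mm behind the grasp point. The pads swing forward as they close: fully open they stand 13 mm farther back than shut.
Start: joints at [1.163, 0.207, 1.542, -0, 1.393, -0.15], TCP at [0.147, 0.556, 0.248] pointing down, gripper open.
Joint ranges: [-2.73, 2.73], [-0.86, 2.22], [0.23, 2.46], [-1.11, 4.25], [0.08, 2.63], [-2.82, 2.82]. Speed limits (rad/s): [2.79, 2.79, 3.14, 3.14, 3.14, 3.14].

## Interface

Orientations are given as a rotation vector (axis times angle).
In Python, from plant import get_state, imaging, job, manip gives the robot as it stands. The module is installed in compiled form; this text tells all that it offers.
- The arm moves only by the tool play_rows, never from a script. Its arguments are lists of equal length, an entry for each row: "slide": the shift along the tool's x, y, z in units of 0.3 m (1.0 is 0.3 m), a list of three; "roll": the turn about the tool's z in units of 360 degrees (1.0 is 360 degrees). In form: {"slide": [[dx, dy, dz], ...], "roll": [roll, ...]}. A call has 1 to 8 rows; each row is the pose to reach, as a shift and turn from the pose commanded when the call began, along the tool's axes at that moment, turning the shorter way round; what a row does not reach only later rows make up. A row lasts 1/10 s, in which the tool goes at most 50 mm and 8.59 degrees, less where a joint would pass 70% of its speed; a pose out of reach is approached as far as the arm can. A call with a number of a shift or a turn outside -1 to 1 is refused whole. A call with a gripper value outside its range is refused whole. "hand" is the closure, from -1 (fully open) to 1 (shut), set as the call begins (left out, the last holds). The fingers move at their own pace and stop on an object; "newtons" is the grip in N (left out, the last holds). Time passes only in rows, so rows that repeat a pose let the fingers close. It gives the time, the measured TCP pose, the force, the opening and the grip force at its end, in the units of the state.
- get_state(): the state, without advancing time (a new reading comes with each control period).
- imaging.get_image(name): name is "scene" or "top" or "wrist"; returns the picture (480x640x3 uint8, red, green, blue); there is no depth.
- imaging.camera_params(name): a dict with "camera_matrix" (3x3 intrinsics, pixels), "dist_coeffs" ([k1, k2, p1, p2, k3] as OpenCV has them; the pictures are not rectified), "R" (3x3) and "t" (3): a world point X has camera coordinates R X + t. Camera axes: x right, y down, z forward; pixel columns grow to the right and rows downward; lengths in m; the calibration is good to about 2 mm. A picture is of the moment at which its call begins: read the wrist's pose just before it. camera_params takes no time and is no camera call; for the wrist camera it gives the pose at the moment of the call.
- job.sign_off(): hands the job in; it is judged then, once.
The state is a dict: "time_s": time; "joints": joint angles; "joint_velocities": joint speeds; "effort": joint torques, N m; "position": TCP position; "tcp_rot": TCP orientation; "force": force on the tool from outside, world axes, zero at the start; "ft_torque": the same for the moment, N m; "gripper_width": finger opening in m; "finger_force": force on a finger pad.
Only numpy, scipy, OpenCV 4.12 (cv2) and the standard library are available. Lean on these libraries where they do the work, as an engineer would, in place of code of your own. Each camera call takes 0.05 s, during which the arm holds its last target. There are 200 camera calls.

## Working session

There is one attempt and no reset: what is moved stays moved. The work goes in short steps, Python scripts to look and compute and a tool call to move; the robot and the scene stay as the last step left them, time stands still between calls to the robot, and variables do not carry over. Pictures are saved under pics/ and viewed, at most 10 in all, crops included, and the job is handed in when it is done.

Besides the shell and the picture viewer there is one more tool, called after "Call:" as name([rows], argument=value, ...), one row to a line, values as JSON. play_rows: Moves the arm, as the interface text tells. Its arguments: {"type":"object","properties":{"slide":{"type":"array"},"roll":{"type":"array"},"hand":{"type":"number"},"newtons":{"type":"number"}},"required":["slide","roll"]}

```bash
mkdir -p pics; python3 - <<'E'
from plant import get_state, imaging, job, manip
import cv2
s=get_state();print(s)
for n in("scene","top"):
    im=imaging.get_image(n);cv2.imwrite(f"pics/{n}0.png",im[:,:,::-1]);p=imaging.camera_params(n);print(n,p)
print(manip.nose_length)
E
```

```text
{'time_s': 0.0, 'joints': array([ 1.16251518e+00,  2.07434999e-01,  1.54297690e+00,  2.58528195e-05,
        1.39350267e+00, -1.50525714e-01]), 'joint_velocities': array([ 0.00125233, -0.00019037,  0.00116815,  0.00044045, -0.00101265,
       -0.00170228]), 'effort': array([-1.01911653e-03, -3.83045626e+01, -2.91592866e+01, -3.83065335e-04,
        1.05495725e-02, -1.10249286e-05]), 'position': array([0.14629926, 0.55532438, 0.24710632]), 'tcp_rot': array([-0.40368287, -3.11487652,  0.00349405]), 'force': array([-0.36889249,  0.21293528,  0.95950689]), 'ft_torque': array([-0.0227277 ,  0.00274693, -0.0596558 ]), 'finger_force': 0.0, 'gripper_width': 0.08564368855089499}
scene {'camera_matrix': array([[494.32695349,   0.        , 316.73604034],
       [  0.        , 494.32695349, 233.59284633],
       [  0.        ,   0.        ,   1.        ]]), 'dist_coeffs': array([-0.09675777,  0.        ,  0.        ,  0.        ,  0.        ]), 'R': array([[ 0.14918857,  0.988789  , -0.00625131],
       [ 0.74260956, -0.11621488, -0.65956436],
       [-0.65289648,  0.09375718, -0.7516221 ]]), 't': array([-0.1073967 , -0.37353248,  1.31405648])}
top {'camera_matrix': array([[489.77858053,   0.        , 306.14740912],
       [  0.        , 489.77858053, 249.764354  ],
       [  0.        ,   0.        ,   1.        ]]), 'dist_coeffs': array([-0.13050931,  0.        ,  0.        ,  0.        ,  0.        ]), 'R': array([[-0.00622022, -0.99990987,  0.01189809],
       [-0.99266513,  0.00473769, -0.1208035 ],
       [ 0.12073625, -0.01256224, -0.99260513]]), 't': array([0.01945175, 0.59113518, 0.98710635])}
0.017
```

View pics/top0.png

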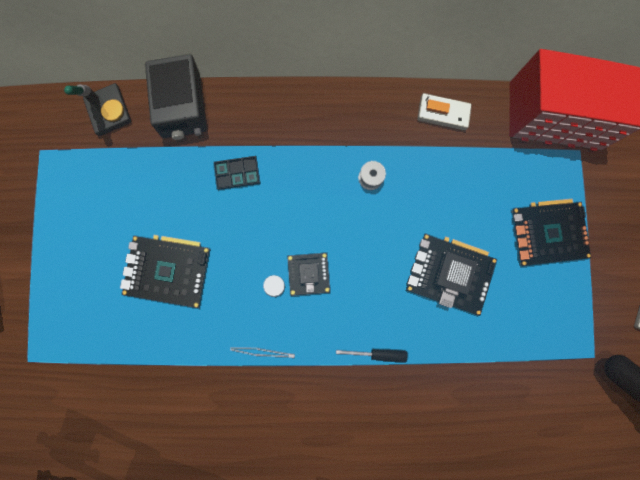

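View pics/scene0.png

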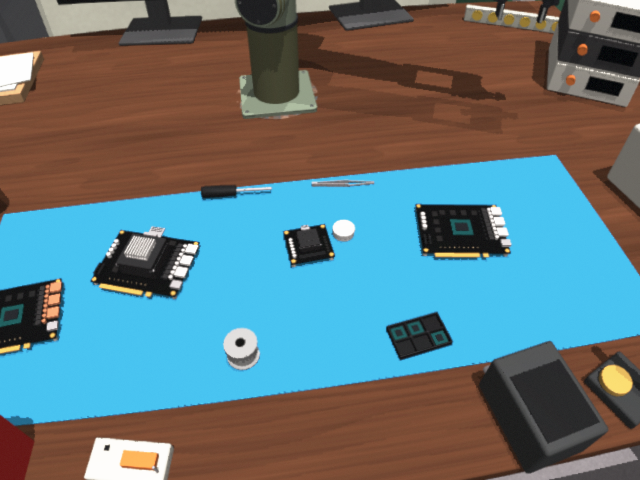

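The top view shows the test card at about (452,275), with its heatsink at (459,273) and its tab at (447,300). The memory board is at (309,274). I'll zoom in on the card in both views.

```bash
python3 - <<'E'
import cv2,numpy as np
a=cv2.imread("pics/top0.png")[225:325,400:505];b=cv2.imread("pics/scene0.png")[215:305,85:210]
a=cv2.resize(a,None,fx=5,fy=5,interpolation=cv2.INTER_CUBIC)[:, :400*1+125]
cv2.imwrite("pics/ca.png",a)
cv2.imwrite("pics/cb.png",cv2.resize(b,None,fx=5,fy=5,interpolation=cv2.INTER_CUBIC))
E
```

```text
(no output)
```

View pics/ca.png

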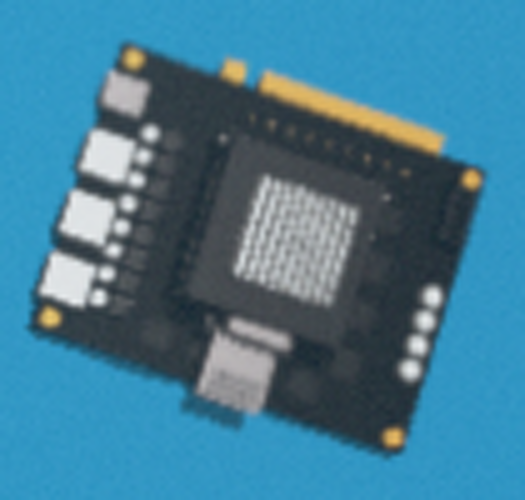

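View pics/cb.png

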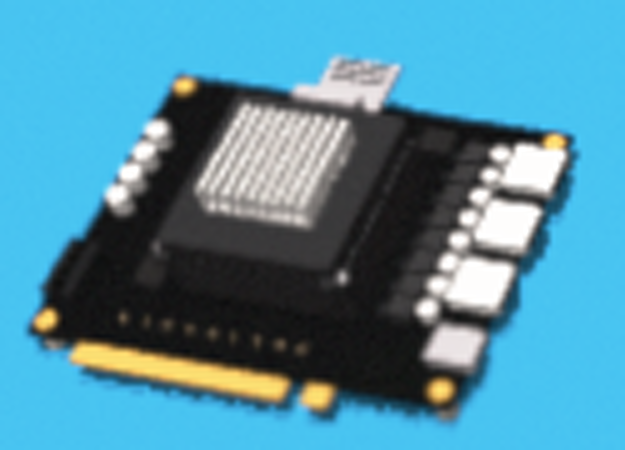

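The top crop shows the card's four gold corner screws at (133,58), (472,179), (393,437) and (50,318). The tab is at (235,375). The scene crop shows the same screws at (440,389), (46,320), (184,86) and (555,142). I'll triangulate from these.

```bash
cat > h.py <<'E'
import cv2,numpy as np
from plant import get_state, imaging
from scipy.spatial.transform import Rotation as Ro
def nrm(n,uv):
    p=imaging.camera_params(n)
    return p,cv2.undistortPoints(np.array(uv,float).reshape(-1,1,2),p["camera_matrix"],p["dist_coeffs"]).reshape(-1,2)
def plane(n,uv,z):
    p,q=nrm(n,uv);C=-p["R"].T@p["t"];d=np.c_[q,np.ones(len(q))]@p["R"]
    return C+d*((z-C[2])/d[:,2])[:,None]
def tri(a,b,uva,uvb):
    (p,q),(r,s)=nrm(a,uva),nrm(b,uvb)
    X=cv2.triangulatePoints(np.c_[p["R"],p["t"]],np.c_[r["R"],r["t"]],q.T,s.T);return (X[:3]/X[3]).T
E
python3 - <<'E'
from h import *
t=np.array([(133,58),(472,179),(393,437),(50,318)])/5-.4+(400,225)
s=np.array([(440,389),(46,320),(184,86),(555,142)])/5-.4+(85,215)
for P in(plane("top",t,.0165),plane("scene",s,.0165),tri("top","scene",t,s)):
    c=P.mean(0);ex=P[0]+P[1]-P[2]-P[3];ey=P[0]+P[3]-P[1]-P[2]
    print(c.round(4),np.degrees(np.arctan2(ex[1],ex[0])),np.degrees(np.arctan2(-ey[0],ey[1])),np.linalg.norm(ex)/2,np.linalg.norm(ey)/2)
tt=np.array([(235,381)])/5-.4+(400,225);ss=np.array([(363,72)])/5-.4+(85,215)
print("tab",plane("top",tt,.035),plane("scene",ss,.035))
p=imaging.camera_params("wrist");S=get_state();R=Ro.from_rotvec(S["tcp_rot"]).as_matrix()
print("wristcam in tool",R.T@(-p["R"].T@p["t"]-S["position"]));print(R)
E
```

```text
[ 0.5394 -0.298   0.0165] -19.834554869224824 -19.646919888867046 0.11832539493170838 0.15809092912368103
[ 0.539  -0.2994  0.0165] -19.81698953199082 -19.46451002367862 0.11754323313619773 0.1578326552782782
[ 0.5394 -0.2986  0.0168] -19.66600959402182 -19.587868048336396 0.11809732405407598 0.15816232408067396
tab [[ 0.48212823 -0.27762466  0.035     ]] [[ 0.47882352 -0.27644782  0.035     ]]
wristcam in tool [ 6.80533795e-02  3.53885148e-05 -1.25659800e-01]
[[-9.66944299e-01  2.54986335e-01 -8.31917103e-04]
 [ 2.54987495e-01  9.66942457e-01 -1.91371037e-03]
 [ 3.16445975e-04 -2.06257979e-03 -9.99997823e-01]]
```

Call:
play_rows([
  [-0.11,-0.1,0],
  [-0.22,-0.2,0],
  [-0.34,-0.3,0],
  [-0.45,-0.4,0],
  [-0.56,-0.5,0],
  [-0.67,-0.6,0],
  [-0.79,-0.7,0],
  [-0.9,-0.8,0],
], roll=[0.0136,0.0136,0.0136,0.0136,0.0136,0.0136,0.0136,0.0136], hand=1, newtons=20)

```text
time_s: 0.9
position: [0.347, 0.2533, 0.248]
tcp_rot: [0.536, 3.095, -0.0]
force: [0.7, 0.6, -0.0]
gripper_width: 0.0
finger_force: 0.0
```

Call:
play_rows([
  [-0.07,-0.11,0],
  [-0.14,-0.22,0],
  [-0.22,-0.33,0],
  [-0.29,-0.44,0],
  [-0.36,-0.55,0],
  [-0.43,-0.66,0],
  [-0.5,-0.76,0],
], roll=[0,0,0,0,0,0,0])

```text
time_s: 1.6
position: [0.4107, -0.0117, 0.248]
tcp_rot: [-0.537, -3.095, -0.0]
force: [0.9, 0.3, 0.1]
gripper_width: -0.0
finger_force: 0.0
```

Call:
play_rows([
  [-0.07,-0.11,0.05],
  [-0.14,-0.22,0.1],
  [-0.22,-0.33,0.15],
  [-0.29,-0.44,0.2],
  [-0.36,-0.55,0.25],
  [-0.43,-0.66,0.3],
  [-0.5,-0.76,0.35],
  [-0.5,-0.76,0.35],
], roll=[0,0,0,0,0,0,0,0])

```text
time_s: 2.4
position: [0.4747, -0.2785, 0.1404]
tcp_rot: [-0.542, -3.091, -0.001]
force: [-0.9, 0.5, -0.0]
gripper_width: -0.0001
finger_force: 0.0
```

Call:
play_rows([
  [0,0,0.1],
  [0,0,0.2],
  [0,0,0.2],
], roll=[0,0,0])

```text
time_s: 2.7
position: [0.472, -0.2719, 0.0789]
tcp_rot: [-0.535, -3.086, -0.009]
force: [-0.6, 1.1, -0.2]
gripper_width: -0.0001
finger_force: 0.0
```

```bash
python3 - <<'E'
from h import *
S=get_state();print(S["position"],S["tcp_rot"],S["force"])
w=imaging.get_image("wrist")[:,:,::-1];s=imaging.get_image("scene")[:,:,::-1]
c=cv2.resize(s[150:310,60:240],None,fx=3,fy=3,interpolation=cv2.INTER_CUBIC)
w2=np.zeros((480,800,3),np.uint8);w2[:240,:320]=cv2.resize(w,(320,240));w2[:480,320:]=c[:480,:480]
cv2.imwrite("pics/w1.png",w2);cv2.imwrite("pics/wfull.png",w)
pt=np.array([[.480,-.2775,.035],[.5393+.04*-.9418,-.2987+.04*.3363,.0395]])
for n in("wrist","scene"):
    p=imaging.camera_params(n);print(n,cv2.projectPoints(pt,cv2.Rodrigues(p["R"])[0],p["t"],p["camera_matrix"],p["dist_coeffs"])[0].reshape(-1,2))
E
```

```text
[ 0.47196179 -0.27192186  0.07888827] [-0.53468106 -3.08612503 -0.00866354] [-0.63083844  1.12431626 -0.16976063]
wrist [[318.20816579 288.18747386]
 [318.17584814 337.7600717 ]]
scene [[156.62009893 229.50990589]
 [151.25522697 236.78757602]]
```

View pics/w1.png

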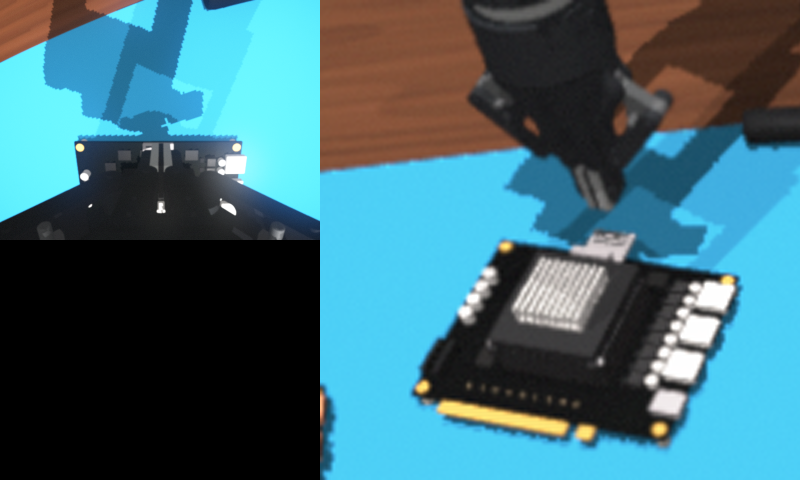

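The wrist view shows the tab centred under the closed fingers at about (160,150) in the halved image. In the scene view the fingertips are just above and behind the tab at (605,245). I'll let the arm settle and then correct the offset.

Call:
play_rows([
  [0,0,0],
  [0,0,0],
  [0,0,0],
], roll=[0,0,0])

```text
time_s: 3.1
position: [0.4765, -0.2758, 0.0849]
tcp_rot: [0.536, 3.093, -0.002]
force: [1.0, -0.7, -0.5]
gripper_width: -0.0
finger_force: 0.0
```

Call:
play_rows([
  [-0.01,0,0.02],
  [-0.01,0,0.04],
  [-0.01,0,0.06],
  [-0.01,0,0.075],
  [-0.01,0,0.09],
  [-0.01,0,0.095],
  [-0.01,0,0.095],
  [-0.01,0,0.095],
], roll=[0,0,0,0,0,0,0,0])

```text
time_s: 3.9
position: [0.4785, -0.2764, 0.0549]
tcp_rot: [0.536, 3.095, -0.0]
force: [-0.1, 0.1, -0.5]
gripper_width: -0.0002
finger_force: 0.0
```

Call:
play_rows([
  [0,0,0.004],
  [0,0,0.008],
  [0,0,0.012],
  [0,0,0.016],
  [0,0,0.018],
  [0,0,0.018],
], roll=[0,0,0,0,0,0])

```text
time_s: 4.5
position: [0.478, -0.2762, 0.0494]
tcp_rot: [-0.536, -3.095, -0.0]
force: [-2.0, 1.1, 3.7]
gripper_width: -0.0003
finger_force: 2.0
```

Call:
play_rows([
  [0,0,0.003],
  [0,0,0.006],
  [0,0,0.008],
  [0,0,0.008],
  [0,0,0.008],
], roll=[0,0,0,0,0])

```text
time_s: 5.0
position: [0.4778, -0.2761, 0.0469]
tcp_rot: [-0.536, -3.094, -0.0]
force: [-4.1, 1.7, 5.5]
gripper_width: -0.0001
finger_force: 3.2
```

```bash
python3 - <<'E'
from h import *
s=imaging.get_image("scene")[:,:,::-1]
cv2.imwrite("pics/s2.png",cv2.resize(s[150:310,60:240],None,fx=3,fy=3,interpolation=cv2.INTER_CUBIC))
E
```

```text
(no output)
```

View pics/s2.png

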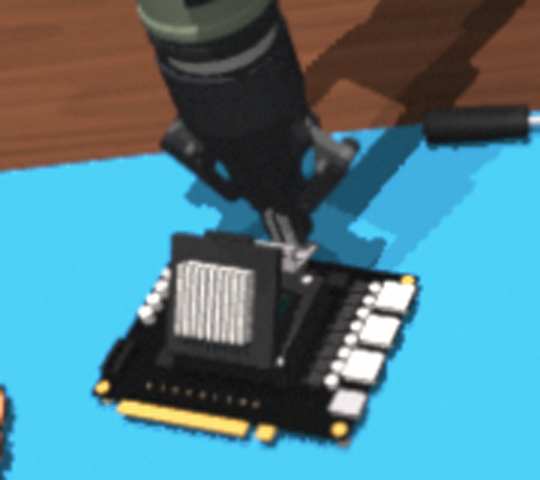

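The scene view shows the lid sprung up at about (225,300), with the fingers on the tab at (290,250). Next I'll lift off to a tip height of about 85 mm.

Call:
play_rows([
  [0,0,-0.02],
  [0,0,-0.05],
  [0.01,0,-0.08],
  [0.02,0,-0.12],
  [0.02,0,-0.16],
  [0.02,0,-0.18],
  [0.02,0,-0.18],
  [0.02,0,-0.18],
], roll=[0,0,0,0,0,0,0,0])

```text
time_s: 5.85
position: [0.4728, -0.2743, 0.1012]
tcp_rot: [0.536, 3.095, -0.0]
force: [-0.2, -0.3, -0.5]
gripper_width: -0.0001
finger_force: 0.0
```

Call:
play_rows([
  [-0.03,0,0],
  [-0.06,0,0],
  [-0.09,0,0],
  [-0.11,0,0],
  [-0.125,0,0],
  [-0.135,0,0],
  [-0.14,0,0],
  [-0.14,0,0],
], roll=[0,0,0,0,0,0,0,0])

```text
time_s: 6.65
position: [0.5123, -0.2884, 0.1009]
tcp_rot: [-0.536, -3.095, -0.0]
force: [-0.3, -0.4, -0.3]
gripper_width: 0.0002
finger_force: 0.0
```

Call:
play_rows([
  [-0.01,0,0],
  [-0.02,0,0],
  [-0.03,0,0],
  [-0.04,0,0],
  [-0.05,0,0],
  [-0.06,0,0],
  [-0.07,0,0],
  [-0.08,0,0],
], roll=[0,0,0,0,0,0,0,0])

```text
time_s: 7.45
position: [0.5352, -0.2966, 0.101]
tcp_rot: [0.536, 3.095, -0.0]
force: [-0.1, 0.3, 0.6]
gripper_width: 0.0001
finger_force: 0.2
```

Call:
play_rows([
  [-0.01,0,0],
  [-0.02,0,0],
  [-0.03,0,0],
  [-0.04,0,0],
  [-0.05,0,0],
  [-0.06,0,0],
  [-0.07,0,0],
  [-0.08,0,0],
], roll=[0,0,0,0,0,0,0,0])

```text
time_s: 8.25
position: [0.5577, -0.3046, 0.101]
tcp_rot: [0.537, 3.095, -0.0]
force: [0.6, 0.9, -0.3]
gripper_width: -0.0002
finger_force: 0.0
```

```bash
python3 - <<'E'
from h import *
s=imaging.get_image("scene")[:,:,::-1]
cv2.imwrite("pics/s3.png",cv2.resize(s[150:310,60:240],None,fx=3,fy=3,interpolation=cv2.INTER_CUBIC))
E
```

```text
(no output)
```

View pics/s3.png

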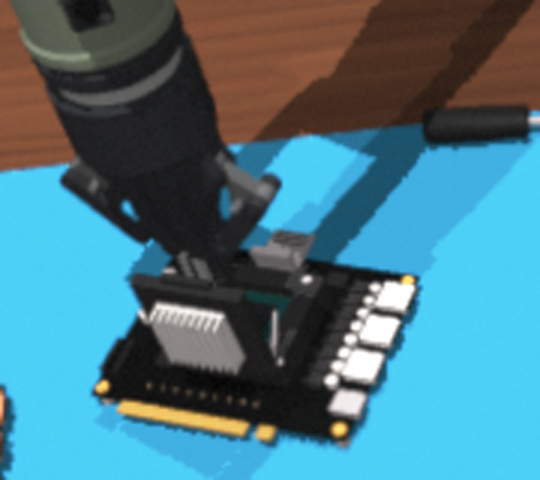

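The scene view shows the lid tipped over beyond the finger, with its top edge at about (200,285). I'll back off and check the angle.

Call:
play_rows([
  [0.02,0,0],
  [0.06,0,-0.02],
  [0.12,0,-0.06],
  [0.18,0,-0.12],
  [0.24,0,-0.2],
  [0.3,0,-0.3],
  [0.36,0,-0.4],
  [0.4,0,-0.45],
], roll=[0,0,0,0,0,0,0,0])

```text
time_s: 9.1
position: [0.4435, -0.2641, 0.2392]
tcp_rot: [0.536, 3.092, -0.004]
force: [0.0, -0.5, 0.6]
gripper_width: 0.0004
finger_force: 0.0
```

```bash
python3 - <<'E'
from h import *
x0,y0=90,170
s=imaging.get_image("scene")[:,:,::-1].copy()
c=cv2.resize(s[y0:y0+130,x0:x0+130],None,fx=4,fy=4,interpolation=cv2.INTER_CUBIC)
p=imaging.camera_params("scene");a=np.radians(-19.65)
ex=np.array([np.cos(a),np.sin(a),0]);ey=np.array([-ex[1],ex[0],0]);C=np.array([.5393,-.2987,0])
for th,col in((1.95,(0,255,0)),(1.6,(0,0,255))):
    u=.034-.074*np.cos(th);z=.0395+.074*np.sin(th)
    P=np.array([C+ex*uu+ey*v+[0,0,zz] for uu,zz,v in((u,z,-.035),(u,z,.035),(.034,.0395,.035),(.034,.0395,-.035))])
    q=cv2.projectPoints(P,cv2.Rodrigues(p["R"])[0],p["t"],p["camera_matrix"],p["dist_coeffs"])[0].reshape(-1,2)
    cv2.polylines(c,[((q+.5-(x0,y0))*4).astype(np.int32)],True,col,1)
# card corners now from gold mask
hsv=cv2.cvtColor(s,cv2.COLOR_BGR2HSV);print(get_state()["position"])
cv2.imwrite("pics/s4.png",c)
t=imaging.get_image("top")[:,:,::-1];cv2.imwrite("pics/t4.png",t)
o=cv2.imread("pics/top0.png")
f=lambda i:cv2.inRange(cv2.cvtColor(i,cv2.COLOR_BGR2HSV),(15,120,120),(30,255,255))
for (x,y) in((426,236),(494,260),(478,312),(410,288)):
    r=[]
    for i in(o,t):
        m=cv2.moments(f(i)[y-5:y+6,x-5:x+6],True);r.append((m["m10"]/max(m["m00"],1),m["m01"]/max(m["m00"],1)))
    print(np.round(r,2).tolist())
E
```

```text
[ 0.44320429 -0.26415187  0.24099024]
[[5.5, 5.5], [5.2, 5.4]]
[[5.0, 5.5], [4.89, 5.33]]
[[5.0, 5.0], [0.0, 0.0]]
[[4.71, 5.0], [4.71, 5.0]]
```

View pics/s4.png

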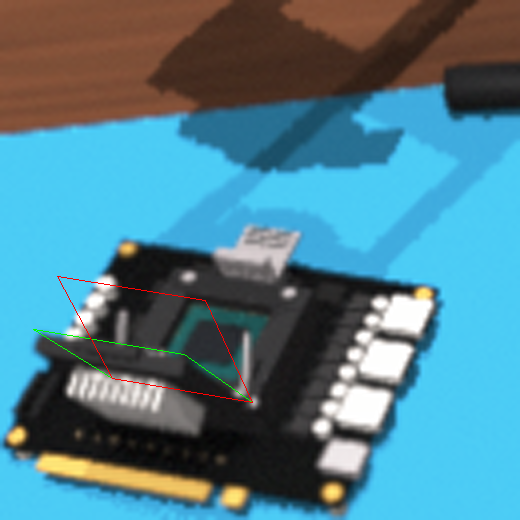

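The lid's edge, at about (110,345), lies along the line projected for 1.95 rad, so it's fully open. The chip is in its pocket at (220,340), the card hasn't moved and the arm is clear, so I'll hand in.

Call:
play_rows([
  [0,0,0],
  [0,0,0],
  [0,0,0],
], roll=[0,0,0])

```text
time_s: 9.5
position: [0.4441, -0.2637, 0.2343]
tcp_rot: [-0.536, -3.093, -0.002]
force: [-0.7, 0.5, 0.3]
gripper_width: -0.0002
finger_force: 0.0
```

```bash
python3 -c "
from plant import job
print(job.sign_off())"
```

```text
the job is handed in; nothing more can be done
None
```

The large socket's lid is fully open on its stop with the chip still in its pocket; the card hasn't visibly moved, nothing else was touched, and the job is handed in (9.5 s).

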